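# Ready the desk document camera: shut its battery door, raise and hold the mast

### The arm

A 6-joint arm with a two-finger parallel gripper is mounted at the origin on a cart in front of the work surface, level with it; the furniture and walls round the work are solid. World frame = base frame: x ahead of the robot, y to its left, z up, the work surface at z = 0. Lengths are in m, angles in degrees, forces in N, time in s.
With the tool pointing down it reaches from about 0.375 to 0.975 m from the base axis. Payload 3.8 kg.
Tool frame: the origin (TCP) lies at the very end of the fingers, on their centre line; the grasp point (between the pads) lies manip.hold_point_z behind it (manip.hold_point_z is the distance from the TCP to the grasp point, in m); z points along the fingers, y is the line along which they close (so a half turn about z gives the same grasp; the last joint's range is limited). The gripper opens to 88 mm and grips with 3 to 60 N. Pads are 18 mm wide; open, the fingers measure 123 mm over their backs; the gripper's body (75 mm by 187 mm) begins 45 mm behind the grasp point.
Start: joints at [-65.254, 15.12, 91.902, -0, 72.978, -2.114], TCP at [0.305, -0.602, 0.239] pointing down, gripper open.
Joint ranges: [-150.88, 150.88], [-54.13, 125.18], [17.81, 147.31], [-75.09, 255.09], [0, 152.58], [-146.25, 146.25]. Speed limits (degrees/s): [147.25, 147.25, 180, 180, 180, 180].

### API

Orientations are given as [roll, pitch, yaw] about the fixed x, y, z axes, in that order (R = Rz(yaw) Ry(pitch) Rx(roll)).
In Python, from bench import manip gives the robot as it stands.
- The arm moves only by the shell command python3 -m inch 'ROWS' [FORCE]. ROWS is JSON, a list that holds one entry, the list of rows, each a list of 5 numbers: the finger opening in mm, from 0 to 88.1, then the shift along the tool's x, y, z in mm, then the turn about the tool's z in degrees. A call has 1 to 20 rows; each row is the pose to reach, as a shift and turn from the pose commanded when the call began, along the tool's axes at that moment; what a row does not reach only later rows make up. A row lasts 1/12 s, in which the tool goes at most 41.7 mm and 7.16 degrees, less where a joint would pass 70% of its speed; a pose out of reach is approached as far as the arm can. A call with a gripper value outside its range is refused whole. The fingers move at their own pace and stop on an object; FORCE is the grip in N (left out, the last holds). Time passes only in rows, so rows that repeat a pose let the fingers close. It gives the time, the measured TCP pose, the force, the opening and the grip force at its end, in the units of the state.
- manip.read_state(): the state, without advancing time (a new reading comes with each control period).
- manip.snapshot(name): name is "scene" or "side" or "wrist"; returns the picture (480x640x3 uint8, red, green, blue); there is no depth.
- manip.camera_info(name): a dict with "K" (3x3 intrinsics, pixels), "rvec" (rotation vector, rad) and "tvec" (3), from world to camera coordinates, as OpenCV has them; the wrist camera has in their place "tool_from_camera" (4x4, takes a point from camera to tool coordinates, whose origin is the TCP and whose axes are the flange's). Camera axes: x right, y down, z forward; pixel columns grow to the right and rows downward; lengths in m; the calibration is good to about 2 mm. The wrist camera is an equidistant fisheye: a pixel r from the principal point sees the ray r / f radians off the axis. A picture is of the moment at which its call begins: read the wrist's pose just before it. camera_info takes no time and is no camera call.
- manip.finish_job(): hands the job in; it is judged then, once.
The state is a dict: "time_s": time; "joint_positions": joint angles; "qvel": joint speeds; "effort": joint torques, N m; "ee_pos": TCP position; "tool_rot": TCP orientation; "ft_force": force on the tool from outside, world axes, zero at the start; "moment": the same for the moment, N m; "finger_gap": finger opening in m; "grip_force": force on a finger pad.
Only numpy, scipy, OpenCV 4.12 (cv2) and the standard library are available. Lean on these libraries where they do the work, as an engineer would, in place of code of your own. Each camera call takes 0.05 s, during which the arm holds its last target. There are 200 camera calls.

### The job

Get the document camera ready to shoot: first push the open blue battery door of its base shut until it clicks onto its catch and stays shut when you let go of it. Then squeeze the orange button on the side of the camera head, and with it squeezed pull the telescoping mast up past its first stop to the second stop, where it ends. Finish while still holding the head up there with the button squeezed (the mast sinks if let go), and leave the things lying on and around the camera base where they are.

Things in the scene. Friction and masses are not known exactly. Their poses are not given: they have to be found in the camera images.
- station: Document camera base, fixed to the desk: white box 120 (x) by 250 (y) by 80 mm high. Origin: centre of its underside; its front faces its own -x (to the robot at yaw 0). The front from y 0 to -0.114 is the battery bay with the blue door. At its (x 0.020, y 0.075) a column 33 mm in diameter rises to z 0.140, out of which the mast slides straight up.
- door (a joint): Door angle, rad: 0 = shut and seated (firm stop), grows as it opens to the front, up to 1.4. It moves freely (0.02 N m) and stays where left until about 0.12, where its tongue meets a sprung roller catch: about 5 N near the free edge takes it past the roller (at about 0.06), which then snaps it to 0 and holds it there.
- door_panel (a point): Upright blue door panel, 112 mm wide, 60 mm high (z 0.010 to 0.070), 6 mm thick, vertical hinge at its +y edge. Its frame turns with it: origin on the hinge axis at desk height; it runs along its own -y to the free edge (base's -y end), outer face to its own -x. A black rib 40 mm tall stands 3 mm proud of the outer face at y -0.105 to -0.111.
- door_push (a point): Good point to push: on the door's outer face, 90 mm from the hinge, 45 mm above the desk. Turns with the door, axes as door_panel (push along +x).
- door_axis (a point): Point on the door's hinge axis, 45 mm above the desk.
- mast (a joint): Mast pulled up, m: 0 stowed, 0.050 first stop, 0.100 second stop (end of travel). With the button out a pin locks it: stowed it rises 1 mm only, and it catches at the first stop; with the button in it slides past. No lock at the second stop: let go, it sinks to about 0.06. Lifting takes about 4 N + 15 N per m/s. A yellow band on the tube shows just above the column at the second stop.
- camera_head (a point): Grey camera head on the mast: box 46 (x) by 42 (y) by 36 mm high, with a short black lens standing 8 mm proud of its -x face. Origin: on the mast axis, centre of the head's underside, 147 mm above the desk when stowed. Axes parallel to the base's; it cannot turn. Below it: a 20 mm aluminium tube and the column.
- head_centre (a point): Centre of the camera head: 18 mm above its underside, 165 mm above the desk when stowed. Grasp here from above with the fingers closing along the base's y: one pad on the plain -y face (21 mm from centre), the other on the button (27 mm from centre when out, 22 mm when in).
- button (a joint): How far the orange button is pressed in, in m: 0 = out, 0.005 = fully in. The pin is free from about 0.0035. The spring takes 1.6 N to start and 5.6 N fully in; it comes out again when let go. A grip of about 25 N on the head holds it in.
- button_face (a point): Centre of the outer face of the orange button, a pad 26 mm (x) by 22 mm high on the head's +y side; it presses in towards the head's -y.
- usb_stick: Bystander: red memory stick 17x56x8 mm, loose on top of the base (80 mm high), behind the door. Origin: centre of its underside.
- mouse: Bystander: black computer mouse 114x60x39 mm, loose, left of the base, beside the keyboard. Origin: centre of its underside.
- hub_puck: Bystander: round black domed puck 104 mm across, 38 mm high, loose, at the right. Origin: centre of its underside.
- glue_stick: Bystander: lying white glue stick with green cap, 20x91x20 mm, loose, at the front right. Origin: centre of its underside.
- black_eraser: Bystander: black block eraser 22x48x16 mm, loose, at the back left of the base. Origin: centre of its underside.

How it is judged:
By the outcome, as a careful person would: the job done as asked, in the order asked, and still so for the second after the job is handed in, while the arm keeps its last pose, push and grip.
It also fails if it takes over 48 s, if anything falls off the work surface, if the arm or the gripper's body presses on something with over 40 N, if the wrist force passes 120 N, or if a joint passes its speed limit or range.

## Working session

There is one attempt and no reset: what is moved stays moved. The work goes in short steps, Python scripts to look and compute and a shell command to move; the robot and the scene stay as the last step left them, time stands still between calls to the robot, and variables do not carry over. Pictures are saved under pics/ and viewed, at most 13 in all, crops included, and the job is handed in when it is done.

```bash
ls; mkdir -p pics; python3 - <<'E'
from bench import manip
import cv2,numpy as np
print(manip.hold_point_z, manip.read_state())
ims=[]
for n in("scene","side"):
    im=manip.snapshot(n); np.save(f"pics/{n}0.npy",im); cv2.imwrite(f"pics/{n}0.png",im[...,::-1]); print(n,manip.camera_info(n))
print(manip.camera_info("wrist"))
E
```

```text
pics
0.0187 {'time_s': 0.0, 'joint_positions': array([-6.52557153e+01,  1.51697560e+01,  9.19808338e+01,  3.81173084e-04,
        7.29781073e+01, -2.11407872e+00]), 'qvel': array([ 0.06349409, -0.06101966,  0.06903394, -0.05085081,  0.01870294,
        0.0671017 ]), 'effort': array([ 3.22871019e-03, -5.02103412e+01, -3.56869590e+01,  7.29694054e-02,
        2.94544827e-02, -1.79621402e-04]), 'ee_pos': array([ 0.30465841, -0.60153504,  0.23738495]), 'tool_rot': array([-1.79871404e+02, -5.11151441e-03,  2.68582456e+01]), 'ft_force': array([0.3065572 , 0.15698263, 0.42497718]), 'moment': array([ 0.00047964,  0.05016174, -0.01710912]), 'grip_force': 0.0, 'finger_gap': 0.08810061801420442}
scene {'K': array([[593.84402867,   0.        , 316.82212582],
       [  0.        , 593.84402867, 235.02012204],
       [  0.        ,   0.        ,   1.        ]]), 'rvec': array([ 2.06652562, -0.48491659,  0.30214934]), 'tvec': array([-0.53903783,  0.13117274,  1.46671111])}
side {'K': array([[546.78675393,   0.        , 317.11037109],
       [  0.        , 546.78675393, 237.46311107],
       [  0.        ,   0.        ,   1.        ]]), 'rvec': array([ 0.18351776, -2.74124479,  1.35643491]), 'tvec': array([0.50226826, 0.2482447 , 1.29506453])}
{'K': array([[371.64829954,   0.        , 321.18747713],
       [  0.        , 371.64829954, 241.00620615],
       [  0.        ,   0.        ,   1.        ]]), 'tool_from_camera': array([[ 4.04809341e-04, -9.64513051e-01, -2.64034867e-01,
         6.75554855e-02],
       [ 9.99999880e-01,  4.63210125e-04, -1.58929459e-04,
         6.96218620e-05],
       [ 2.75593161e-04, -2.64034771e-01,  9.64513123e-01,
        -1.44432330e-01],
       [ 0.00000000e+00,  0.00000000e+00,  0.00000000e+00,
         1.00000000e+00]])}
```

View pics/scene0.png

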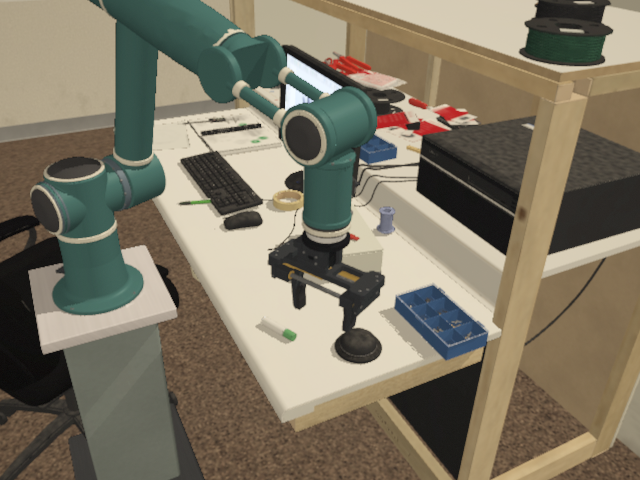

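View pics/side0.png

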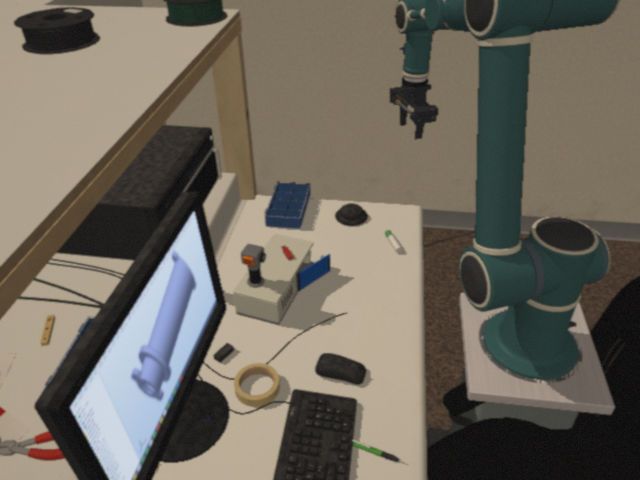

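```bash
cat > h.py <<'E'
from bench import manip
import cv2,numpy as np
from scipy.spatial.transform import Rotation as R
def ray(name,uv,st=None):
    c=manip.camera_info(name);K=c["K"];uv=np.array(uv,float)
    if name=="wrist":
        d=(uv-K[:2,2])/K[0,0];r=np.hypot(*d);v=np.r_[np.sin(r)*d/max(r,1e-9),np.cos(r)]
        T=c["tool_from_camera"];M=R.from_euler("xyz",st["tool_rot"],degrees=True).as_matrix()
        return M@T[:3,3]+st["ee_pos"],M@T[:3,:3]@v
    M=cv2.Rodrigues(c["rvec"])[0]
    return -M.T@c["tvec"],M.T@np.r_[(uv-K[:2,2])/K[0,0],1]
def onz(name,uv,z,st=None):
    o,d=ray(name,uv,st);return o+d*(z-o[2])/d[2]
def meet(rs):
    A=0;b=0
    for o,d in rs:
        d=d/np.linalg.norm(d);P=np.eye(3)-np.outer(d,d);A=A+P;b=b+P@o
    x=np.linalg.solve(A,b);return x,[np.linalg.norm(np.cross(x-o,d/np.linalg.norm(d))) for o,d in rs]
E
python3 - <<'E'
from h import *
im=np.load("pics/side0.npy")
cv2.imwrite("pics/sidecrop.png",cv2.resize(im[220:340,210:370,::-1],(800,600),interpolation=cv2.INTER_CUBIC))
print("head",onz("side",(253,249),.183)," door top free",onz("side",(329,256),.07),"hinge",onz("side",(298,270),.07),"stick",onz("side",(288,252),.085))
w=manip.snapshot("wrist");cv2.imwrite("pics/w0.png",w[...,::-1])
E
```

```text
head [ 0.66485171 -0.04469097  0.183     ]  door top free [ 0.49972687 -0.17781679  0.07      ] hinge [ 0.57198618 -0.11148855  0.07      ] stick [ 0.60707412 -0.16301732  0.085     ]
```

View pics/sidecrop.png

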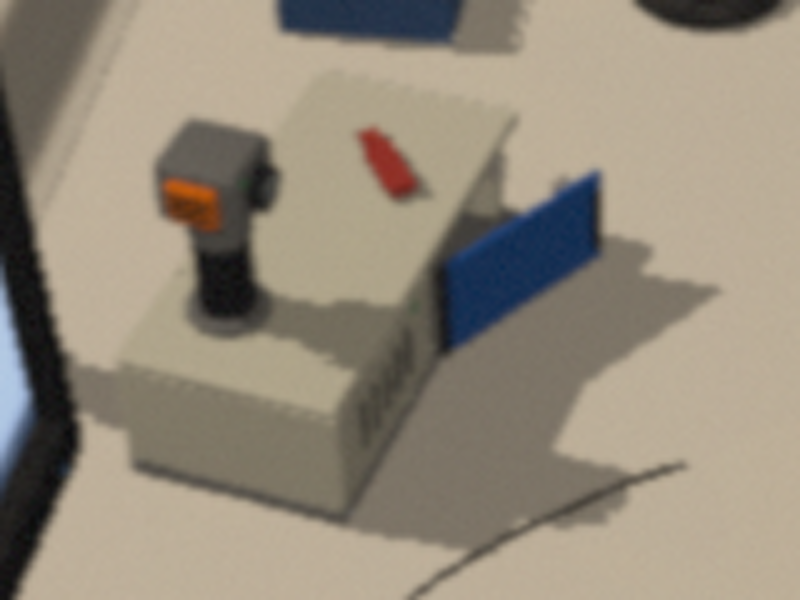

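View pics/w0.png

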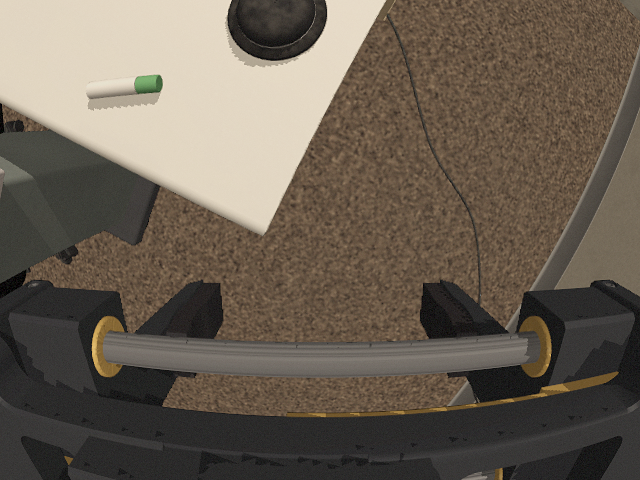

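```bash
python3 - <<'E'
from h import *
f=lambda c,z:onz("side",(c[0]/5+210-.4,c[1]/5+220-.4),z)
P=[f(c,.08) for c in[(120,358),(338,412),(516,110),(325,72)]]
for p in P:print(p.round(3))
for i in range(4):
    d=P[(i+1)%4]-P[i];print(np.linalg.norm(d),np.degrees(np.arctan2(d[1],d[0])))
print("centre",np.mean(P,0))
for c in[(445,265),(600,172)]:print("door",f(c,.07))
for c in[(445,353),(600,255)]:print("doorb",f(c,.01))
print("post foot",onz("side",(252,200),0)); print("btn",f((190,205),.165))
E
```

```text
[ 0.713 -0.003  0.08 ]
[0.599 0.021 0.08 ]
[ 0.55  -0.222  0.08 ]
[ 0.66  -0.243  0.08 ]
0.11586690069730739 168.16113071296644
0.2480082817098753 -101.52458787517457
0.11251655290841303 -10.943594642964012
0.24625464785281131 77.694926152361
centre [ 0.63036545 -0.11155108  0.08      ]
door [ 0.56873209 -0.10160498  0.07      ]
door [ 0.49918509 -0.18638686  0.07      ]
doorb [ 0.57071028 -0.10002824  0.01      ]
doorb [ 0.49956486 -0.18818931  0.01      ]
post foot [ 7.98795675e-01 -5.21578346e-01  1.11022302e-16]
btn [ 0.67412121 -0.02191504  0.165     ]
```

```bash
python3 -m inch '[[[0,40,-30,-40,0],[0,75,-60,-60,0],[0,110,-90,-63,7],[0,140,-120,-63,14],[0,175,-150,-63,21],[0,210,-180,-63,28],[0,245,-205,-63,35],[0,280,-235,-63,38.6],[0,315,-262,-63,38.6],[0,345,-290,-63,38.6],[0,370,-310,-63,38.6],[0,378,-315,-63,38.6],[0,378,-315,-63,38.6],[0,378,-315,-63,38.6],[0,378,-315,-63,38.6]]]'
python3 - <<'E'
from h import *
import pickle
s=manip.read_state();im=manip.snapshot("wrist");pickle.dump((s,im),open("pics/w1.pkl","wb"));cv2.imwrite("pics/w1.png",im[...,::-1])
print(s["ee_pos"],s["tool_rot"],s["joint_positions"])
E
```

```text
time_s: 1.4
ee_pos: [0.4997, -0.1502, 0.3014]
tool_rot: [180.0, 0.0, -11.6]
ft_force: [-0.3, 0.3, 0.5]
finger_gap: 0.0001
grip_force: 0.0
[ 0.49971969 -0.15020569  0.30142753] [ 1.79951864e+02  4.27289262e-02 -1.16209105e+01] [-1.94299264e+01 -3.54477540e+00  1.05754993e+02 -5.47262486e-02
  7.78255801e+01  8.22025240e+01]
```

View pics/w1.png

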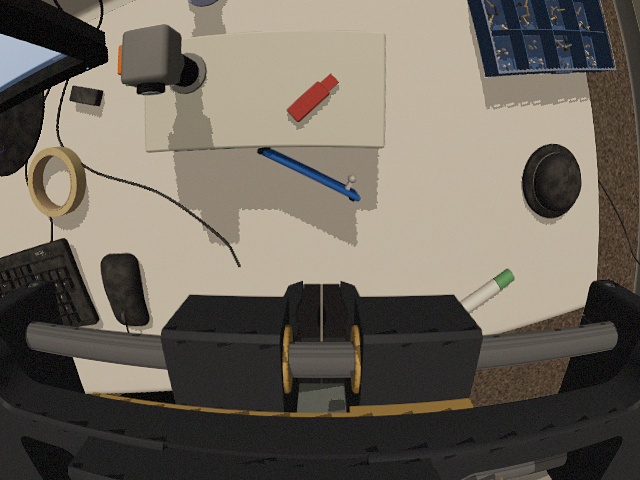

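```bash
python3 - <<'E'
from h import *
import pickle
s,im=pickle.load(open("pics/w1.pkl","rb"))
w=lambda c,z:onz("wrist",c,z,s)
P=[w(c,.08) for c in[(147,151),(383,146),(384,34)]]
for p in P:print(p.round(4))
for a,b in((0,1),(1,2)):
    d=P[b]-P[a];print(np.linalg.norm(d),np.degrees(np.arctan2(d[1],d[0])))
print("door top",w((263,151),.07),w((357,198),.07))
h=[w(c,.183) for c in[(122,31),(179,25),(181,80),(125,84)]];print("head top",np.round(h,3),np.mean(h,0))
hsv=cv2.cvtColor(im,cv2.COLOR_RGB2HSV);m=cv2.inRange(hsv,(5,180,120),(18,255,255));print("orange",cv2.boundingRect(m))
side=np.load("pics/side0.npy")
# triangulate: hinge top, door free top, monitor corners, head corner
S=lambda c:ray("side",(c[0]/5+209.6,c[1]/5+219.6))
W=lambda c:ray("wrist",c,s)
for n,a,b in[("free top",(600,172),(357,198)),("base corner",(338,412),(147,151)),("base corner R",(516,110),(383,146)),("head top front+y",(245,150),(125,84)),("head top back+y",(160,160) ,(122,31)),("red tail",(365,130),(336,78))]:
    x,e=meet([S(a),W(b)]);print(n,x.round(4),np.round(e,4))
for a,b in[((222,300),(107,60)),((195,197),(107,30)),((195,197),(107,60)),((222,300),(107,30))]:
    x,e=meet([ray("side",a),W(b)]);print("mon",x.round(3),np.round(e,3))
E
```

```text
[0.6004 0.0156 0.08  ]
[ 0.5502 -0.2228  0.08  ]
[ 0.6621 -0.2469  0.08  ]
0.24363191511146026 -101.88729966632135
0.11443493035955973 -12.13560845969738
door top [ 0.56899817 -0.10469746  0.07      ] [ 0.50222869 -0.18839734  0.07      ]
head top [[ 0.692 -0.032  0.183]
 [ 0.678 -0.08   0.183]
 [ 0.635 -0.074  0.183]
 [ 0.647 -0.028  0.183]] [ 0.66324097 -0.05335861  0.183     ]
orange (118, 45, 4, 29)
free top [ 0.5007 -0.1889  0.0675] [0.0012 0.0012]
base corner [0.6004 0.0174 0.0762] [0.0003 0.0003]
base corner R [ 0.55  -0.223  0.079] [0.0002 0.0002]
head top front+y [ 0.6461 -0.0322  0.1923] [0.0015 0.0015]
head top back+y [ 0.6907 -0.0323  0.1831] [0.0012 0.0012]
red tail [ 0.6257 -0.1904  0.0832] [0.0013 0.0013]
mon [0.721 0.041 0.087] [0.008 0.008]
mon [ 0.726 -0.052  0.285] [0.071 0.071]
mon [ 0.714 -0.049  0.29 ] [0.079 0.079]
mon [0.738 0.034 0.086] [0.008 0.008]
```

```bash
python3 -m inch '[[[0,-20,9,0,0],[0,-20,9,35,0],[0,-20,9,70,0],[0,-20,9,105,0],[0,-20,9,140,0],[0,-20,9,175,0],[0,-20,9,210,0],[0,-20,9,240,0],[0,-20,9,261,0],[0,-20,9,261,0],[0,-20,9,261,0]]]' 10
python3 -m inch '[[[0,8,0,0,0],[0,16,0,0,0],[0,24,0,0,0],[0,32,0,0,0],[0,38,0,0,0],[0,44,0,0,0],[0,50,0,0,0],[0,55,0,0,0],[0,55,0,0,0]]]'
```

```text
time_s: 2.37
ee_pos: [0.4767, -0.1563, 0.0396]
tool_rot: [-180.0, 0.2, -11.9]
ft_force: [0.4, -0.2, 0.8]
finger_gap: 0.0002
grip_force: 0.0
time_s: 3.12
ee_pos: [0.5327, -0.1663, 0.0406]
tool_rot: [180.0, 0.1, -11.7]
ft_force: [-3.3, -0.2, 2.2]
finger_gap: 0.0005
grip_force: 1.1
```

```bash
python3 -m inch '[[[0,3,0,0,0],[0,6,0,0,0],[0,9,0,0,0],[0,11,0,0,0],[0,11,0,0,0]]]'
python3 -m inch '[[[0,2,0,0,0],[0,4,0,0,0],[0,4,0,0,0]]]'
```

```text
time_s: 3.53
ee_pos: [0.542, -0.1683, 0.0405]
tool_rot: [-180.0, 0.2, -11.7]
ft_force: [-5.9, 0.6, 4.4]
finger_gap: 0.0003
grip_force: 2.8
time_s: 3.78
ee_pos: [0.5422, -0.1683, 0.0404]
tool_rot: [-180.0, 0.6, -11.7]
ft_force: [-16.6, 1.8, 14.8]
finger_gap: 0.0006
grip_force: 8.5
```

```bash
python3 - <<'E'
from h import *
a=manip.snapshot("wrist");b=manip.snapshot("side")
c=cv2.resize(b[220:340,210:370],(640,480),interpolation=cv2.INTER_CUBIC)
cv2.imwrite("pics/d1.png",cv2.resize(np.hstack([a,c]),(800,300),interpolation=cv2.INTER_AREA)[...,::-1])
E
```

```text
(no output)
```

View pics/d1.png

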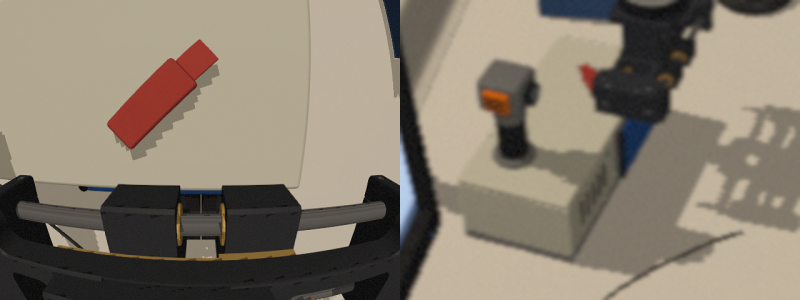

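```bash
python3 -m inch '[[[0,2,0,0,0],[0,3,0,0,0],[0,3,0,0,0]]]'
python3 -m inch '[[[0,-10,0,0,0],[0,-30,0,0,0],[0,-60,0,0,0],[0,-60,0,-40,0],[0,-60,0,-80,0],[0,-60,0,-120,0],[0,-60,0,-120,0]]]'
python3 - <<'E'
from h import *
import pickle
s=manip.read_state();a=manip.snapshot("wrist");b=manip.snapshot("side")
pickle.dump((s,a),open("pics/w2.pkl","wb"))
c=cv2.resize(b[220:340,210:370],(640,480),interpolation=cv2.INTER_CUBIC)
cv2.imwrite("pics/d2.png",cv2.resize(np.hstack([a,c]),(800,300),interpolation=cv2.INTER_AREA)[...,::-1])
E
```

```text
time_s: 4.13
ee_pos: [0.5423, -0.1684, 0.0403]
tool_rot: [-180.0, 1.0, -11.7]
ft_force: [-25.2, 2.6, 21.5]
finger_gap: 0.0004
grip_force: 12.6
time_s: 4.72
ee_pos: [0.4973, -0.1598, 0.17]
tool_rot: [179.9, -1.0, -11.7]
ft_force: [1.2, -0.4, 0.9]
finger_gap: 0.0005
grip_force: 0.0
```

View pics/d2.png

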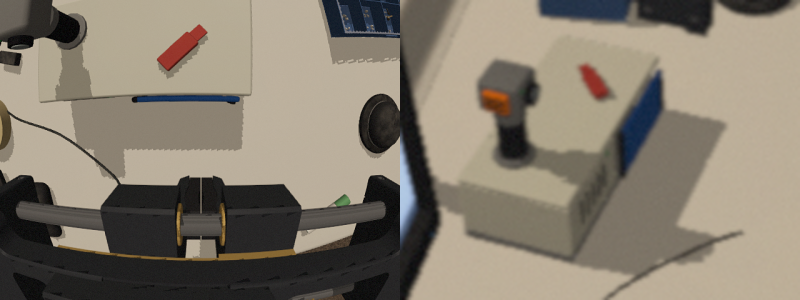

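```bash
python3 - <<'E'
from h import *
import pickle
s,a=pickle.load(open("pics/w2.pkl","rb"))
hsv=cv2.cvtColor(a,cv2.COLOR_RGB2HSV);m=cv2.inRange(hsv,(100,120,40),(125,255,255));m[:130]=0;m[230:]=0
ys,xs=np.nonzero(m);print(xs.min(),xs.max(),ys.min(),ys.max())
top=[];fr=[];edge=[]
g=a.astype(int).sum(2)
for x in range(xs.min()+6,xs.max()-12,4):
    y=ys[xs==x]; top.append(onz("wrist",(x,y.min()),.07,s));fr.append(onz("wrist",(x,y.max()),.07,s))
for P in(top,fr):
    P=np.array(P);k=np.polyfit(P[:,1],P[:,0],1);print("angle of x(y)",np.degrees(np.arctan(k[0])),P[0],P[-1])
c=[onz("wrist",p,.08,s) for p in((64,161),(401,153))];d=c[1]-c[0];print("edge",np.degrees(np.arctan2(d[0],d[1])),c,np.linalg.norm(d))
# base edge: strongest vertical gradient left of the door
for x in range(70,200,20):print(x,140+np.argmax(np.abs(np.diff(g[140:175,x]))))
E
```

```text
219 382 153 162
angle of x(y) 12.073012299488544 [ 0.57078067 -0.10967305  0.07      ] [ 0.5510112  -0.20344473  0.07      ]
angle of x(y) 12.102062559558277 [ 0.56617705 -0.10858976  0.07      ] [ 0.54578972 -0.20243258  0.07      ]
edge -167.35534198099725 [array([0.60163585, 0.01462815, 0.08      ]), array([ 0.54839068, -0.22270797,  0.08      ])] 0.2432354450256117
70 163
90 161
110 160
130 157
150 157
170 156
190 154
```

```bash
python3 -m inch '[[[88,0,0,-40,0],[88,0,0,-80,0],[88,0,0,-120,0],[88,25,-25,-130,0],[88,50,-50,-130,0],[88,74,-77,-130,0],[88,74,-77,-130,0],[88,74,-77,-130,0],[88,74,-77,-130,0]]]'
python3 - <<'E'
from h import *
import pickle
s=manip.read_state();a=manip.snapshot("wrist");b=manip.snapshot("side");c=manip.snapshot("scene")
pickle.dump((s,a,b,c),open("pics/w3.pkl","wb"))
print(s["ee_pos"],s["tool_rot"])
cv2.imwrite("pics/w3.png",a[...,::-1])
e=cv2.resize(c[20:260,220:440],(550,600),interpolation=cv2.INTER_CUBIC)
cv2.imwrite("pics/sc3.png",e[...,::-1])
E
```

```text
time_s: 5.57
ee_pos: [0.5784, -0.0973, 0.2884]
tool_rot: [180.0, 0.2, -11.7]
ft_force: [-0.2, 0.7, -0.7]
finger_gap: 0.0582
grip_force: 0.0
[ 0.57840941 -0.09727901  0.28837943] [179.97862617   0.22366221 -11.69504291]
```

View pics/w3.png

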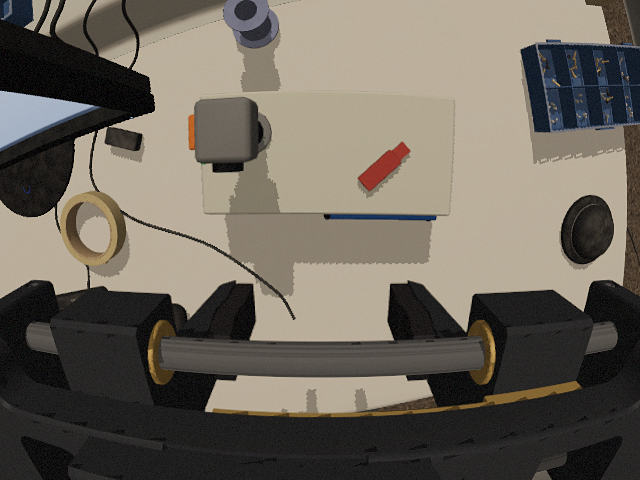

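View pics/sc3.png

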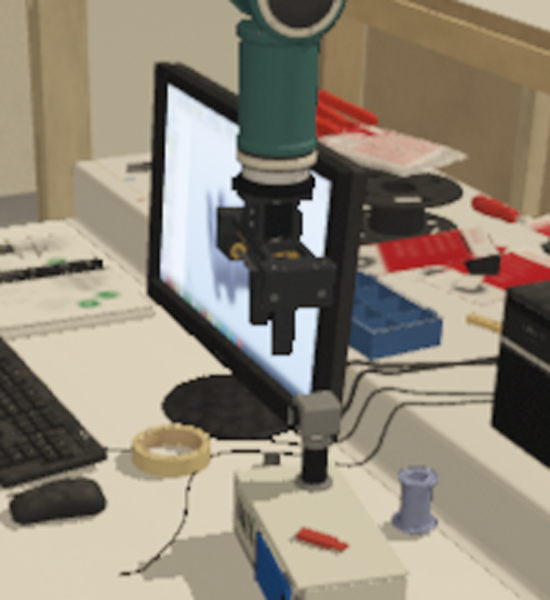

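```bash
python3 - <<'E'
from h import *
import pickle
s1,a1=pickle.load(open("pics/w1.pkl","rb"));s3,a3,_,_=pickle.load(open("pics/w3.pkl","rb"))
W1=lambda c:ray("wrist",c,s1);W3=lambda c:ray("wrist",c,s3);S=lambda c:ray("side",c)
def pr(n,l):
    x,e=meet(l);print(n,x.round(4),np.round(e,4))
pr("mon low front w",[W1((107,58)),W3((153,107))])
pr("mon low front +side",[W1((107,58)),W3((153,107)),S((222,300))])
pr("mon low back w",[W1((105,32)),W3((154,78))])
pr("mon low sc-side",[S((222,300)),ray("scene",(354,180))])
pr("mon top sc-side",[S((195,197)),ray("scene",(363,88))])
pr("screen bottom edge pt",[W1((0,110)),W3((0,168))])
# head top by edges
g=[(195,101),(255,98),(258,161),(198,164)]
h=[onz("wrist",p,.183,s3) for p in g];print(np.round(h,4),np.mean(h,0))
h1=[(122,31),(179,25),(181,80),(125,84)]
for p,q in zip(h1,g):pr("headcorner",[W1(p),W3(q)])
for a,s in((a1,s1),(a3,s3)):
    m=cv2.inRange(cv2.cvtColor(a,cv2.COLOR_RGB2HSV),(5,180,120),(18,255,255));m[:,300:]=0;m[:,:110]=0
    y,x=np.nonzero(m);print("orange",x.min(),x.max(),y.min(),y.max(),len(x))
c=[onz("wrist",p,.08,s3) for p in((205,213),(449,214),(453,99))];print(np.round(c,4))
d=c[1]-c[0];print(np.linalg.norm(d),np.degrees(np.arctan2(d[0],d[1])))
E
```

```text
mon low front w [0.7213 0.0493 0.0699] [0.0002 0.0002]
mon low front +side [0.7202 0.0412 0.0877] [0.0057 0.0027 0.0082]
mon low back w [0.7444 0.0342 0.0911] [0.0012 0.0012]
mon low sc-side [0.736  0.0526 0.1144] [0.0173 0.0173]
mon top sc-side [0.7526 0.0463 0.3907] [0.0096 0.0096]
screen bottom edge pt [0.7025 0.179  0.1512] [0.0188 0.0188]
[[ 0.6922 -0.0327  0.183 ]
 [ 0.6829 -0.074   0.183 ]
 [ 0.6406 -0.0668  0.183 ]
 [ 0.6487 -0.0248  0.183 ]] [ 0.66608518 -0.04957989  0.183     ]
headcorner [ 0.6919 -0.0326  0.1836] [0.0003 0.0003]
headcorner [ 0.6868 -0.072   0.162 ] [0.0013 0.0013]
headcorner [ 0.6409 -0.0637  0.1575] [0.0016 0.0016]
headcorner [ 0.6492 -0.0233  0.1763] [0.0009 0.0009]
orange 118 121 45 73 81
orange 189 194 115 148 171
[[ 0.601   0.0164  0.08  ]
 [ 0.5507 -0.223   0.08  ]
 [ 0.6634 -0.2457  0.08  ]]
0.24458639632628543 -168.13805685542303
```

```bash
python3 -m inch '[[[88,15,-20,0,-5],[88,35,-40,0,-5],[88,55,-58,0,-5],[88,66,-64,0,-5],[88,66,-64,0,-5],[88,66,-64,0,-5],[88,66,-64,0,-5]]]' 10
python3 - <<'E'
from h import *
import pickle
s=manip.read_state();a=manip.snapshot("wrist");b=manip.snapshot("side")
pickle.dump((s,a,b),open("pics/w4.pkl","wb"))
print(s["ee_pos"],s["tool_rot"],s["finger_gap"])
c=cv2.resize(b[180:330,180:380],(640,480),interpolation=cv2.INTER_CUBIC)
cv2.imwrite("pics/w4.png",cv2.resize(np.hstack([a,c]),(800,300),interpolation=cv2.INTER_AREA)[...,::-1])
E
```

```text
time_s: 6.3
ee_pos: [0.6559, -0.0491, 0.2906]
tool_rot: [180.0, 0.0, -6.8]
ft_force: [0.1, 0.2, 0.5]
finger_gap: 0.0882
grip_force: 0.0
[ 0.65592046 -0.04907657  0.29063866] [ 1.79979776e+02  4.34085294e-02 -6.79333567e+00] 0.08818642945997009
```

View pics/w4.png

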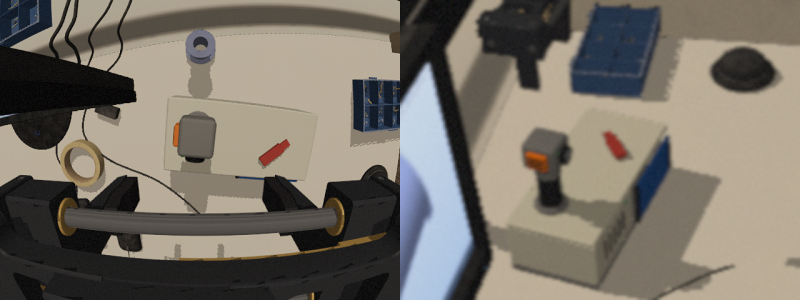

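```bash
python3 - <<'E'
from h import *
import pickle
s4,a4,_=pickle.load(open("pics/w4.pkl","rb"));s3,a3,_,_=pickle.load(open("pics/w3.pkl","rb"));s1,a1=pickle.load(open("pics/w1.pkl","rb"))
m=cv2.inRange(cv2.cvtColor(a4,cv2.COLOR_RGB2HSV),(5,180,120),(18,255,255));m[:,320:]=0;m[:120]=0;m[270:]=0
y,x=np.nonzero(m);print("orange",x.min(),x.max(),y.min(),y.max());print("btn outer edge",onz("wrist",(x.min(),y.mean()),.165,s4))
hs=cv2.cvtColor(a4,cv2.COLOR_RGB2HSV)
roi=cv2.inRange(hs,(0,0,60),(180,60,150));roi[:, :280]=0;roi[:,350:]=0;roi[:175]=0;roi[255:]=0
n,l,st,c=cv2.connectedComponentsWithStats(roi);i=1+np.argmax(st[1:,4]);print("grey",st[i],c[i])
r=cv2.minAreaRect(np.argwhere(l==i)[:,::-1].astype(np.float32));print(r,onz("wrist",r[0],.183,s4))
W=lambda c,s:ray("wrist",c,s)
for n,q in[("front",[(107,58),(153,107),(217,160)]),("back",[(105,32),(154,78),(216,128)])]:
    x,e=meet([W(q[0],s1),W(q[1],s3),W(q[2],s4)]);print(n,x.round(4),np.round(e,4))
M=R.from_euler("xyz",s4["tool_rot"],degrees=True).as_matrix();print("head in tool mm",1e3*M.T@(np.array([.667,-.048,.165])-s4["ee_pos"]))
cv2.imwrite("pics/w4crop.png",cv2.resize(a4[100:300,140:400,::-1],(780,600),interpolation=cv2.INTER_CUBIC))
E
```

```text
orange 277 286 197 233
btn outer edge [ 0.67300874 -0.01813447  0.165     ]
grey [ 283  177   64   78 4035] [314.93630731 216.80619579]
((315.033935546875, 215.22630310058594), (59.63548278808594, 76.68024444580078), 4.864514350891113) [ 0.67325547 -0.04699365  0.183     ]
front [0.7198 0.047  0.0745] [0.0005 0.0006 0.0003]
back [0.7505 0.0419 0.0764] [0.0015 0.0025 0.0011]
head in tool mm [ 10.96959233  -2.42393768 125.62954048]
```

View pics/w4crop.png

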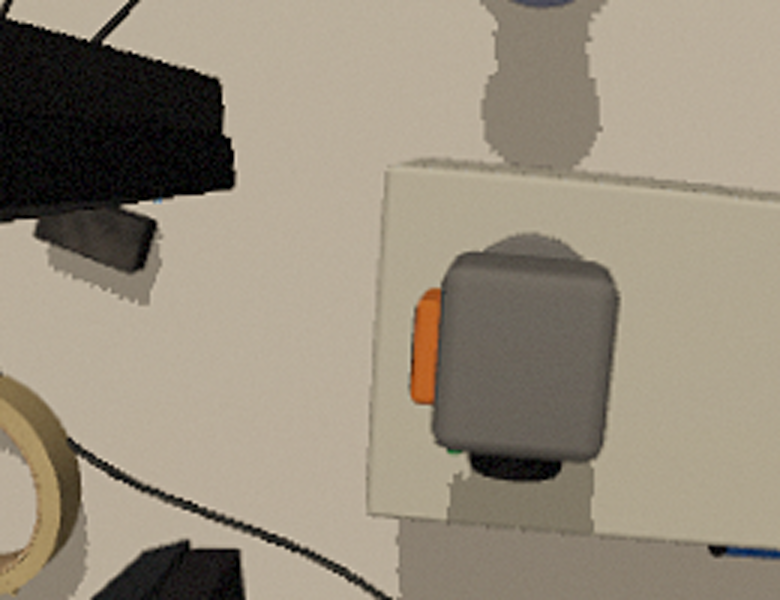

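```bash
python3 -m inch '[[[88,9,-4,0,2.5],[88,9,-4,0,2.5],[88,9,-4,30,2.5],[88,9,-4,60,2.5],[88,9,-4,90,2.5],[88,9,-4,115,2.5],[88,9,-4,135,2.5],[88,9,-4,143,2.5],[88,9,-4,143,2.5],[88,9,-4,143,2.5]]]' 10
```

```text
time_s: 7.23
ee_pos: [0.6663, -0.0456, 0.1483]
tool_rot: [180.0, -0.0, -9.2]
ft_force: [0.5, -0.3, 0.0]
finger_gap: 0.088
grip_force: 0.0
```

Now squeeze with about 35 N.

```bash
python3 -m inch '[[[60,0,0,0,0],[60,0,0,0,0],[60,0,0,0,0],[60,0,0,0,0],[50,0,0,0,0],[46,0,0,0,0],[42,0,0,0,0],[36,0,0,0,0],[30,0,0,0,0],[30,0,0,0,0],[30,0,0,0,0],[30,0,0,0,0]]]' 38
```

```text
time_s: 8.23
ee_pos: [0.6666, -0.045, 0.1483]
tool_rot: [-180.0, -0.0, -9.3]
ft_force: [-1.9, 1.6, 5.6]
finger_gap: 0.0426
grip_force: 37.7
```

```bash
python3 -m inch '[[[30,0,0,-3,0],[30,0,0,-7,0],[30,0,0,-12,0],[30,0,0,-17,0],[30,0,0,-22,0],[30,0,0,-25,0],[30,0,0,-25,0]]]'
```

```text
time_s: 8.82
ee_pos: [0.6665, -0.045, 0.1734]
tool_rot: [-180.0, -0.0, -9.2]
ft_force: [2.4, 3.6, -3.9]
finger_gap: 0.0424
grip_force: 37.7
```

```bash
python3 -m inch '[[[30,0,0,-6,0],[30,0,0,-12,0],[30,0,0,-18,0],[30,0,0,-24,0],[30,0,0,-30,0],[30,0,0,-36,0],[30,0,0,-42,0],[30,0,0,-42,0]]]'
python3 -m inch '[[[30,0,0,-6,0],[30,0,0,-12,0],[30,0,0,-18,0],[30,0,0,-24,0],[30,0,0,-29,0],[30,0,0,-32,0],[30,0,0,-34,0],[30,0,0,-34,0],[30,0,0,-34,0]]]'
```

```text
time_s: 9.48
ee_pos: [0.6665, -0.045, 0.2157]
tool_rot: [-180.0, -0.0, -9.2]
ft_force: [2.4, 3.7, -2.8]
finger_gap: 0.0426
grip_force: 37.7
time_s: 10.23
ee_pos: [0.6665, -0.045, 0.2483]
tool_rot: [-180.0, -0.0, -9.2]
ft_force: [4.4, 4.1, -4.0]
finger_gap: 0.0427
grip_force: 37.7
```

```bash
python3 -m inch '[[[30,0,0,-1,0],[30,0,0,-2,0],[30,0,0,-2,0],[30,0,0,-2,0]]]'
python3 - <<'E'
from h import *
b=manip.snapshot("side");a=manip.snapshot("scene")
c=cv2.resize(b[180:330,180:380],(640,480),interpolation=cv2.INTER_CUBIC);d=cv2.resize(a[120:285,270:490],(640,480),interpolation=cv2.INTER_CUBIC)
cv2.imwrite("pics/f.png",cv2.resize(np.hstack([d,c]),(800,300),interpolation=cv2.INTER_AREA)[...,::-1])
E
```

```text
time_s: 10.57
ee_pos: [0.6664, -0.045, 0.2484]
tool_rot: [-180.0, 0.1, -9.2]
ft_force: [7.2, 2.6, -10.1]
finger_gap: 0.042
grip_force: 37.6
```

View pics/f.png

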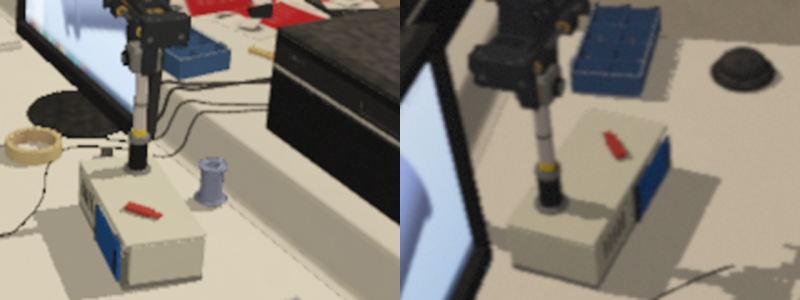

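The yellow band shows just above the column, and the TCP stays at z 0.248 with about 10 N pulling up, so the mast is at its second stop. The door is still shut, and the memory stick hasn't moved.

```bash
python3 -c "
from bench import manip
s=manip.read_state();print(s['ee_pos'],s['grip_force']);print(manip.finish_job())"
```

```text
[ 0.66640678 -0.04503137  0.24850446] 37.63990554022598
the job is handed in; nothing more can be done
None
```

The job is handed in: the battery door is shut and stayed shut when released, and the arm is still holding the head at the mast's second stop with the button squeezed (about 38 N grip); nothing around the base was seen to move.

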